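# Unfold the work stand's leaf

## Robot

A 6-joint arm with a two-finger parallel gripper is mounted at the origin on the work surface. World frame = base frame: x ahead of the robot, y to its left, z up, the work surface at z = 0. Lengths are in m, angles in rad, forces in N, time in s.
With the tool pointing down it reaches from about 0.375 to 0.975 m from the base axis. Payload 3.8 kg.
Tool frame: the origin (TCP) lies on the centre line of the jaws, within the pads' length; the fingertips stand 25 mm ahead of it and the grasp point (between the pads) lies 6 mm ahead of it; y points along the fingers, z is the direction in which the jaws open and shut, and the axes are right-handed (so a half turn about y gives the same grasp; the last joint's range is limited). The gripper opens to 85 mm and grips with 20 to 120 N. Pads are 22 mm wide; open, the fingers measure 114 mm over their backs; the gripper's body (76 mm by 85 mm) begins 54 mm behind the grasp point. The pads swing forward as they close: fully open they stand 13 mm farther back than shut.
Start: joints at [-1.272, 0.264, 1.604, -0, 1.274, -0.037], TCP at [0.222, -0.637, 0.256] pointing down, gripper open.
Joint ranges: [-2.63, 2.63], [-0.94, 2.18], [0.31, 2.57], [-1.31, 4.45], [0, 2.66], [-2.55, 2.55]. Speed limits (rad/s): [2.57, 2.57, 3.14, 3.14, 3.14, 3.14].

## Interface

Orientations are given as a rotation vector (axis times angle).
In Python, from workcell import bot gives the robot as it stands.
- The arm moves only by the shell command python3 -m jog 'ROWS' [FORCE]. ROWS is JSON, a list of rows, each a list of 5 numbers: the shift along the world's x, y, z in mm, then the turn about the world's z in degrees, then the finger opening in mm, from 0 to 85.4. A call has exactly 10 rows; each row is the pose to reach, as a shift and turn from the pose commanded when the call began; what a row does not reach only later rows make up. A row lasts 1/8 s, in which the tool goes at most 62.5 mm and 10.7 degrees, less where a joint would pass 70% of its speed; a pose out of reach is approached as far as the arm can. A call with a gripper value outside its range is refused whole. The fingers move at their own pace and stop on an object; FORCE is the grip in N (left out, the last holds). Time passes only in rows, so rows that repeat a pose let the fingers close, or fill a call up. It gives the time, the measured TCP pose, the force and the opening at its end, in the units of the state.
- bot.read_state(): the state, without advancing time (a new reading comes with each control period).
- bot.read_camera(name): name is "side" or "top" or "wrist"; returns a dict with "pixels" (480x640x3 uint8, red, green, blue), "fx", "fy", "cx", "cy" (pixels), "R" (3x3) and "t" (3): a world point X has camera coordinates R X + t. Camera axes: x right, y down, z forward; pixel columns grow to the right and rows downward; lengths in m; the calibration is good to about 2 mm. A picture is of the moment at which its call begins. There is no depth.
- bot.finish_job(): hands the job in, once; it reports no verdict.
The state is a dict: "time": time; "q": joint angles; "joint_vel": joint speeds; "joint_torque": joint torques, N m; "tool_pos": TCP position; "tcp_rot": TCP orientation; "wrist_force": force on the tool from outside, world axes, zero at the start; "torque": the same for the moment, N m; "width": opening from 0.0 (shut) to 1.0 (fully open).
Only numpy, scipy, OpenCV 4.12 (cv2) and the standard library are available. Lean on these libraries where they do the work, as an engineer would, in place of code of your own. Each camera call takes 0.05 s, during which the arm holds its last target.

## Task

Set the wooden sanding block that is parked on the work stand's folded leaf down into the empty plywood tray, standing on its base. Then swing the leaf, which has a steel handle at its free edge, up and over its hinge and lower it gently until it lies fully on its bracket arms, never letting it drop to either side; let go and leave the other things on the bench where they are.

Things in the scene. Friction and masses are not known exactly. Their poses are not given: they have to be found in the camera images.
- work_stand: Small work stand fixed on the bench, grey top 240 (x) x 118 (y) mm, 85 mm above the bench. Origin: on the bench under the middle of the hinge; z up, x along the hinge. The grey top is on the +y side; on the -y side two dark steel bracket arms (x = +-70 mm, 85 mm long, upper faces 70 mm above the bench) are the stop for the unfolded leaf.
- leaf (a joint): Plywood leaf's angle about the work stand's +x: 0 = folded onto the grey top (start), pi/2 upright, pi = level on the bracket arms, flush with the grey top. Turns freely, 0.25 to 0.5 kg, falls by its weight to the side it leans. 200 mm along the hinge, 115 mm from hinge to free edge, 15 thick; folded, its upper face is 100 mm above the bench.
- leaf_hinge (a point): Middle of the leaf's hinge axis, 85 mm above the bench; the axis is the work stand's x. The point turns with the leaf.
- leaf_bar (a point): Middle of the bar of the leaf's steel bow handle: round, 12 mm thick, parallel to the hinge, 108 mm clear between its legs, 39 mm clear of the leaf's free edge, only the bench beneath. From the hinge it is 160 mm along the leaf and 7.5 mm off: folded 160 mm to +y of it, 92.5 mm above the bench; unfolded 160 mm to -y, 77.5 mm above. Turns with the leaf.
- sanding_block: Dark wooden hand sanding block, about 0.2 kg, parked on the folded leaf: base 120 (x) x 64 (y) x 18 mm with an upright grip rib in the middle, 75 mm long (along x), 22 mm thick (y), its top 68 mm above the underside. Origin: centre of the underside; z up.
- tray: Open plywood tray fixed on the bench, 210 (x) x 170 (y) x 40 mm high outside, walls 8 mm, floor 8 mm thick, empty. Origin: centre of its underside; z up.
- flask: Bystander: white drinking flask, 66 mm across, 200 high. Sizes in mm.
- glue: Bystander: white glue bottle, 52 mm across, 140 high. Sizes in mm.
- screw_jar: Bystander: glass jar with steel lid, 64 mm across, 75 high. Sizes in mm.
- screwdriver: Bystander: screwdriver lying on the bench. Sizes in mm.
- hammer: Bystander: hammer lying on the bench. Sizes in mm.
- bench_brush: Bystander: brush lying on the bench. Sizes in mm.
- offcut: Bystander: pale wood offcut, 130 x 60 x 28. Sizes in mm.
- tape_roll: Bystander: yellow round tape measure, 70 mm across, 24 high. Sizes in mm.
Mind the look-alikes: they are no part of the job. What is meant by the sanding_block is not purple, and is the larger of those in its own colour.

How it is judged:
On the way, in this order (a step that is already met when the one before it is completed fails the run):
1. the sanding block stands released in the tray while the leaf is still folded (x of sanding_block in the frame of tray between -0.075 and 0.075 m and y of sanding_block in the frame of tray between -0.06 and 0.06 m and z of sanding_block in the frame of tray below 0.016 m and angle between sanding_block's own z axis and vertical below 0.12 rad and contact force between the fingers and sanding_block below 0.1 N and linear speed of sanding_block below 0.05 m/s and value of joint leaf below 0.3 rad), for 0.2 s.
2. the leaf has been swung past vertical (value of joint leaf above 1.75 rad).
3. the leaf lies on its bracket arms (value of joint leaf above 3.09 rad), for 0.2 s.
At the end, for the whole second after the job is handed in: The leaf lies at rest unfolded on its bracket arms (within 0.05 rad of pi) and the sanding block stands at rest on its base (tilt under 0.12 rad) on the tray's floor, both released (value of joint leaf above 3.09 rad and velocity of joint leaf between -0.05 and 0.05 rad/s and x of sanding_block in the frame of tray between -0.075 and 0.075 m and y of sanding_block in the frame of tray between -0.06 and 0.06 m and z of sanding_block in the frame of tray below 0.016 m and angle between sanding_block's own z axis and vertical below 0.12 rad and contact force between the fingers and sanding_block below 0.1 N and linear speed of sanding_block below 0.05 m/s); the robot touches nothing.
It fails at once if the leaf drops or is flung (turns faster than 3.5 rad/s in either direction) (velocity of joint leaf above 3.5 rad/s or velocity of joint leaf below -3.5 rad/s).
It fails at once if the sanding block is dropped or thrown (faster than 0.9 m/s out of the fingers) (linear speed of sanding_block above 0.9 m/s and contact force between the fingers and sanding_block below 0.1 N).
It fails at once if another thing on the bench is moved by more than 30 mm (distance of any of flask, glue, screw_jar, screwdriver, hammer, bench_brush, offcut, tape_roll from where it was at the start of the episode above 0.03 m).
It also fails if it takes over 64 s, if anything falls off the work surface, if the arm or the gripper's body presses on something with over 40 N, if the wrist force passes 120 N, or if a joint passes its speed limit or range.

## Working session

There is one attempt and no reset: what is moved stays moved. The work goes in short steps, Python scripts to look and compute and a shell command to move; the robot and the scene stay as the last step left them, time stands still between calls to the robot, and variables do not carry over. Pictures are saved under pics/ and viewed, and the job is handed in when it is done.

```bash
ls; mkdir -p pics; cat > h.py <<'E'
from workcell import bot
import numpy as np, cv2
def snap(name,fn):
    c=bot.read_camera(name); cv2.imwrite('pics/'+fn+'.png',c['pixels'][:,:,::-1])
    np.savez('pics/'+fn+'.npz',**{k:np.array(v) for k,v in c.items()})
    return c
def load(fn): return np.load('pics/'+fn+'.npz')
def ray(c,u,v,z):
    R=c['R'];t=c['t'];o=-R.T@t
    d=R.T@np.array([(u-c['cx'])/c['fx'],(v-c['cy'])/c['fy'],1.])
    return o+d*(z-o[2])/d[2]
def proj(c,X):
    p=c['R']@np.array(X)+c['t']; return np.array([c['fx']*p[0]/p[2]+c['cx'],c['fy']*p[1]/p[2]+c['cy']])
def crop(fn,x0,y0,x1,y1,s,out):
    im=cv2.imread('pics/'+fn+'.png')[y0:y1,x0:x1]; cv2.imwrite('pics/'+out+'.png',cv2.resize(im,None,fx=s,fy=s,interpolation=cv2.INTER_CUBIC))
E
python3 - <<'E'
from h import *
for n in['top','side','wrist']:
    c=snap(n,n+'0'); print(n,-c['R'].T@c['t'])
print(bot.read_state())
E
```

```text
pics
top [ 0.38097279 -0.0954133   1.30742222]
side [0.3732534  0.70801942 0.86499611]
wrist [ 0.29469206 -0.61142352  0.37243662]
{'time': 0.15, 'q': array([-1.27191872e+00,  2.64575839e-01,  1.60507732e+00,  5.89614694e-05,
        1.27370383e+00, -3.68603870e-02]), 'joint_vel': array([-0.00195405, -0.00180719, -0.00358463, -0.00069378, -0.0002152 ,
        0.00105433]), 'joint_torque': array([ 8.13566498e-05, -5.15904880e+01, -3.67959702e+01, -8.18058879e-05,
        8.02943890e-03,  4.33447701e-05]), 'tool_pos': array([ 0.2222739 , -0.63679129,  0.25524168]), 'tcp_rot': array([-0.34577723,  2.0412774 , -2.03764385]), 'wrist_force': array([ 0.66141959, -0.37710222,  0.36986151]), 'torque': array([ 0.02766968, -0.0145642 ,  0.002978  ]), 'width': 0.9990956823145806}
```

View pics/top0.png

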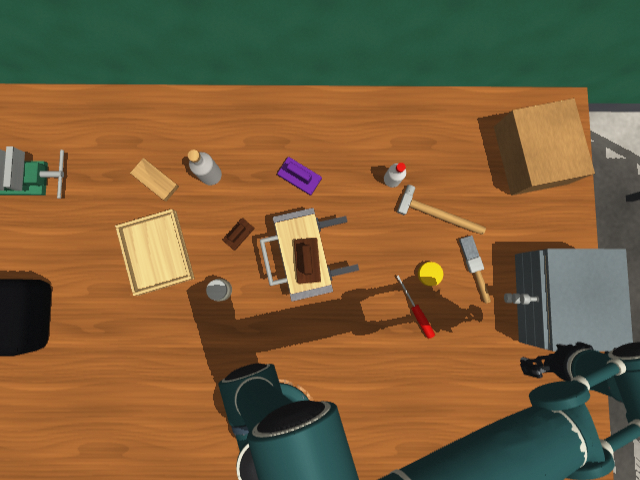

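View pics/side0.png

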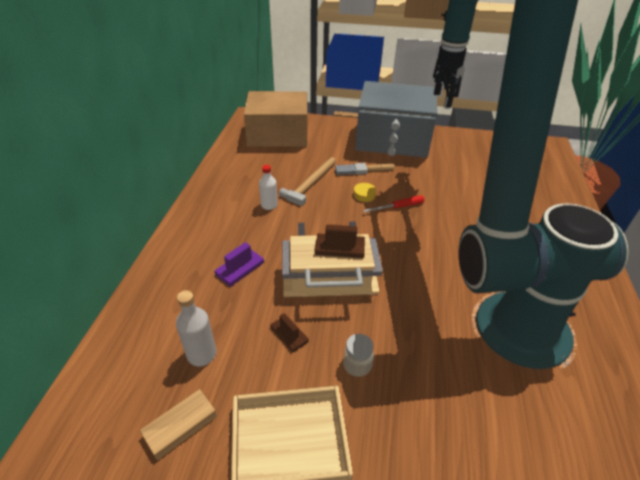

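View pics/wrist0.png

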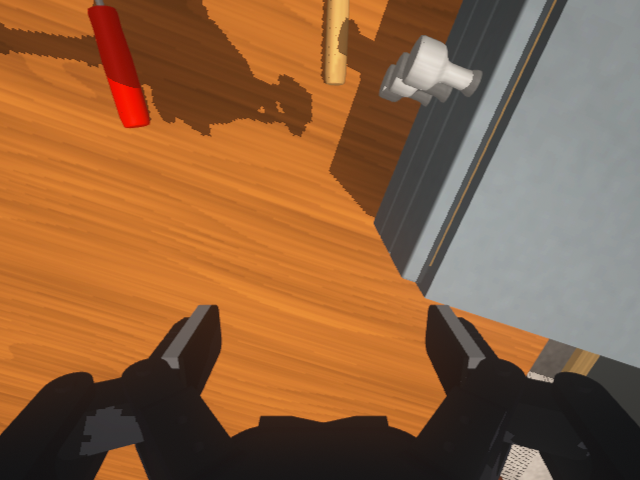

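```bash
python3 - <<'E'
from h import *
crop('top0',225,195,365,310,5.6,'topc'); crop('side0',260,205,400,310,5.6,'sidec'); crop('top0',100,195,240,310,5.6,'topt')
E
```

```text
(no output)
```

View pics/topc.png

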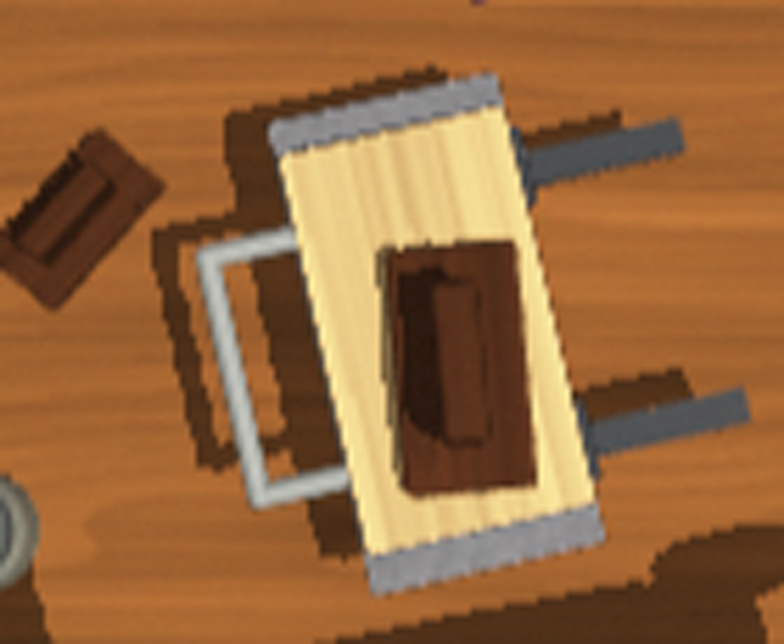

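View pics/sidec.png

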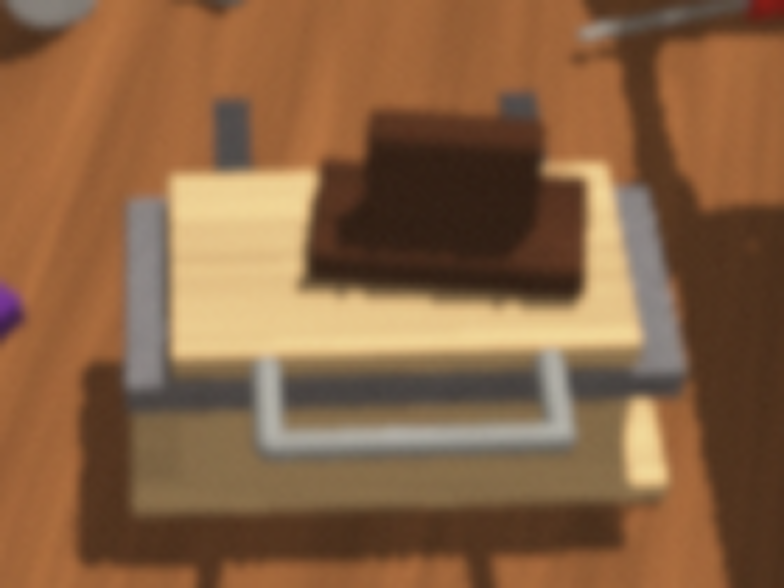

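View pics/topt.png

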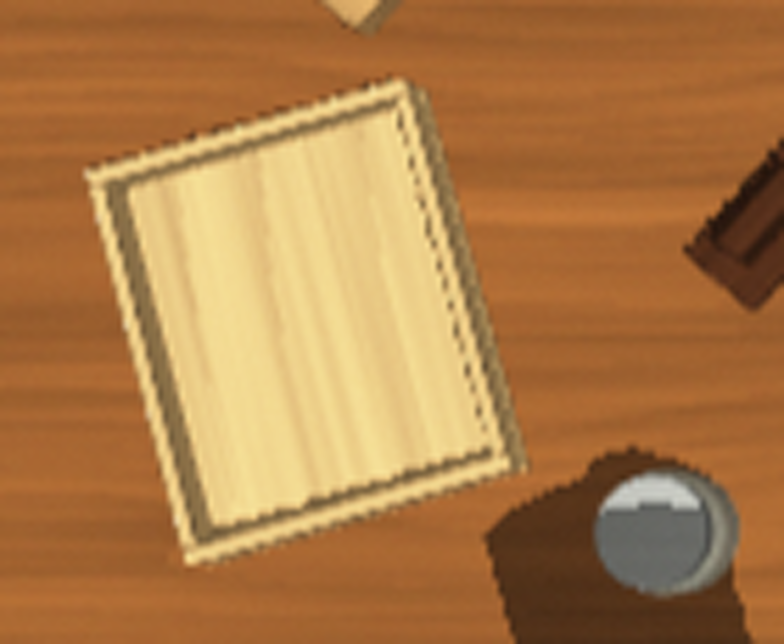

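```bash
python3 - <<'E'
from h import *
c=load('top0')
def P(u,v,z,x0=225,y0=195): return ray(c,x0+u/5.6,y0+v/5.6,z)
np.set_printoptions(precision=4,suppress=True)
def rep(n,pts,z,x0=225):
    Q=np.array([P(u,v,z,x0)[:2] for u,v in pts]); print(n,Q.tolist(),'ctr',Q.mean(0))
    for i in range(len(Q)):
        d=Q[(i+1)%len(Q)]-Q[i]; print('   len',np.linalg.norm(d).round(4),'ang',np.degrees(np.arctan2(d[1],d[0])).round(1))
rep('base',[(390,248),(515,242),(535,485),(408,494)],.118)
rep('rib',[(437,283),(480,288),(490,440),(447,447)],.168)
rep('leaf',[(280,155),(500,108),(597,505),(372,555)],.1)
rep('bar',[(207,252),(260,500)],.0985)
rep('top',[(270,130),(495,78),(604,537),(375,592)],.085)
rep('tray',[(85,172),(410,82),(510,462),(190,562)],.04,100)
for n,(u,v,z) in dict(jar=(218,288,.075),brown=(238,234,.018),flask=(195,157,.2),glue=(400,168,.14),tape=(431,273,.024),sd=(398,277,.01),hammer=(405,200,.02)).items(): print(n,ray(c,u,v,z))
E
```

```text
base [[0.5072712895872684, -0.04808158222481396], [0.5103750573358021, -0.1083359067559516], [0.3937239228609003, -0.11811929259521357], [0.3893155259900635, -0.05754571958171474]] ctr [ 0.4502 -0.083 ]
   len 0.0603 ang -87.1
   len 0.1171 ang -175.2
   len 0.0607 ang 94.2
   len 0.1183 ang 4.6
rib [[0.4857999551328127, -0.07185798412696642], [0.4835454939060202, -0.09169475008489364], [0.41365846871291845, -0.09652364955680814], [0.41041436000062387, -0.07684521982286992]] ctr [ 0.4484 -0.0842]
   len 0.02 ang -96.5
   len 0.0701 ang -176.0
   len 0.0199 ang 99.4
   len 0.0756 ang 3.8
leaf [[0.5549421534791774, 0.006979885450409867], [0.5787070990850467, -0.10100793572905524], [0.38434485929908824, -0.14850346974643308], [0.3601042568031633, -0.039794636480245525]] ctr [ 0.4695 -0.0706]
   len 0.1106 ang -77.6
   len 0.2001 ang -166.3
   len 0.1114 ang 102.6
   len 0.2004 ang 13.5
bar [[0.5070861936672464, 0.04222010329345195], [0.38640245789013006, 0.01471125193977077]] ctr [0.4467 0.0285]
   len 0.1238 ang -167.2
   len 0.1238 ang 12.8
top [[0.5696508914606978, 0.01337964735332424], [0.596313026416639, -0.09854002157142769], [0.36881391664686675, -0.1525672929739862], [0.3419317984937915, -0.040715199828233135]] ctr [ 0.4692 -0.0696]
   len 0.1151 ang -76.6
   len 0.2338 ang -166.6
   len 0.115 ang 103.5
   len 0.2341 ang 13.4
tray [[0.5531330142991366, 0.470957409990048], [0.6005710023258307, 0.30640451097851373], [0.40535300984881234, 0.2485409752172968], [0.35468180643171654, 0.4080058355330969]] ctr [0.4784 0.3585]
   len 0.1713 ang -73.9
   len 0.2036 ang -163.5
   len 0.1673 ang 107.6
   len 0.2082 ang 17.6
jar [0.376 0.164 0.075]
brown [0.5329 0.1217 0.018 ]
flask [0.7095 0.2052 0.2   ]
glue [ 0.6996 -0.3322  0.14  ]
tape [ 0.4203 -0.44    0.024 ]
sd [ 0.4088 -0.3467  0.01  ]
hammer [ 0.6356 -0.3696  0.02  ]
```

Candidates: the purple block (299,175), a small brown block (238,234) and a large brown block on the leaf (306,260). The last one fits: it is not purple, it is the larger of the two brown ones, and the enlarged crop shows it on the leaf.

```bash
python3 - <<'E'
from h import *
from scipy.spatial.transform import Rotation as Ro
s=bot.read_state(); M=Ro.from_rotvec(s['tcp_rot']).as_matrix(); print(M.round(3), np.degrees(np.arctan2(M[1,2],M[0,2])))
# base check from side view
c=load('side0')
for u,v,z in [(370,112,.168),(540,122,.168)]: print(ray(c,260+u/5.6,205+v/5.6,z))
# cross-check predicted bar in side view
for n,a in(('bar',-.054),('bar',.054)):
    th=np.radians(13.3);X=np.array([.4463,.029])+a*np.array([np.cos(th),np.sin(th)]); p=proj(c,[*X,.0925]); print('bar px crop',(p-[260,205])*5.6)
b=np.radians(4.2)
for a,bb in((-37.5,11),(37.5,11),(37.5,-11),(-37.5,-11)):
    X=np.array([.4493,-.0836])+1e-3*(a*np.array([np.cos(b),np.sin(b)])+bb*np.array([-np.sin(b),np.cos(b)]))
    print('rib',(proj(c,[*X,.168])-[260,205])*5.6)
print(np.array([.4493,-.0836,.25])-s['tool_pos'])
E
```

```text
[[-0.944 -0.     0.329]
 [-0.329  0.002 -0.944]
 [-0.    -1.    -0.002]] -70.76461567193516
[ 0.48541594 -0.08427281  0.168     ]
[ 0.41391107 -0.09179441  0.168     ]
bar px crop [544.90892065 437.39118892]
bar px crop [282.21402819 445.10039824]
rib [542.19048746 148.35836877]
rib [363.26115361 133.97273456]
rib [368.06775383  99.9453191 ]
rib [544.33137974 113.91496869]
[ 0.2270261   0.55319129 -0.00524168]
```

```bash
python3 -m jog '[[20,45,30,-1,85],[45,100,30,-3,85],[70,160,30,-5,85],[95,220,30,-7,85],[118,280,30,-9,85],[140,340,30,-11,85],[165,400,30,-13,85],[190,460,30,-15,85],[210,515,20,-15,85],[227,555,5,-15,85]]'; python3 - <<'E'
from h import *
snap('wrist','w1'); s=bot.read_state(); print(s['tool_pos'],s['time'],s['q'])
E
```

```text
time: 1.4
tool_pos: [0.4503, -0.0802, 0.2619]
tcp_rot: [-0.079, 2.181, -2.183]
wrist_force: [0.8, 0.1, -0.2]
width: 0.994
[ 0.45046875 -0.07476683  0.25889356] 1.45 [-0.22294557 -0.16059642  2.04430067  0.0058064   1.25960505  1.26872108]
```

View pics/w1.png

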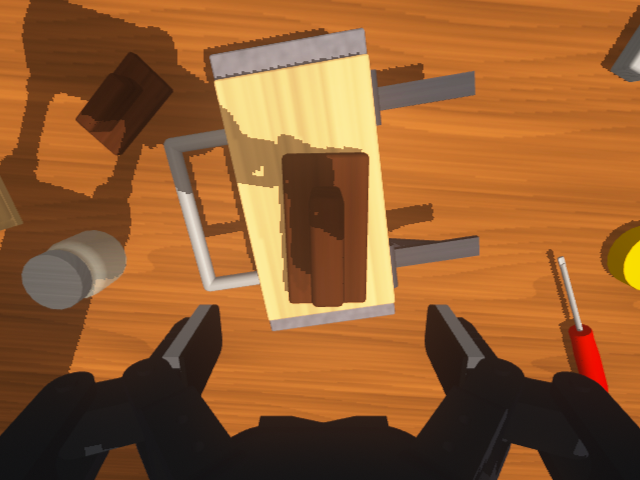

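```bash
python3 - <<'E'
from h import *
c=load('w1')
for u,v,z in [(309,187,.168),(342,187,.168),(345,304,.168),(313,304,.168),(283,153,.118),(367,153,.118),(174,146,.0925),(209,283,.0925)]: print(u,v,ray(c,u,v,z)[:2].round(4))
s=bot.read_state(); print(s['tool_pos'],s['tcp_rot'])
E
```

```text
309 187 [ 0.4932 -0.0685]
342 187 [ 0.4946 -0.0881]
345 304 [ 0.4175 -0.0971]
313 304 [ 0.4159 -0.076 ]
283 153 [ 0.5083 -0.047 ]
367 153 [ 0.5128 -0.1071]
174 146 [0.5055 0.041 ]
209 283 [0.3902 0.0163]
[ 0.45046875 -0.07476683  0.25889356] [-0.08467419  2.18836769 -2.17574123]
```

```bash
python3 -m jog '[[2,0,-20,1,85],[2,0,-45,1,85],[2,0,-70,1,80],[2,0,-90,1,70],[2,0,-103,1,60],[2,0,-109,1,50],[2,0,-109,1,20],[2,0,-109,1,10],[2,0,-109,1,10],[2,0,-109,1,10]]' 40; python3 - <<'E'
from h import *
snap('wrist','w2'); s=bot.read_state(); print(s['tool_pos'],s['width']*85.4,s['wrist_force'])
E
```

```text
time: 2.7
tool_pos: [0.452, -0.0825, 0.153]
tcp_rot: [-0.098, 2.173, -2.174]
wrist_force: [0.7, -1.0, 1.8]
width: 0.255
[ 0.45197672 -0.08247054  0.15300872] 21.443076216259577 [ 0.74060936 -1.39354909  1.31027958]
```

View pics/w2.png

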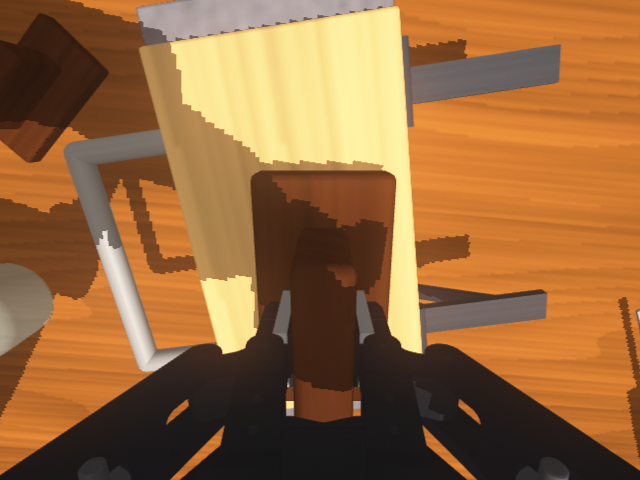

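The rib sits between both pads (about (290,300) and (365,300)) and the opening reads 21 mm, so the block is gripped. Lifting and carrying next.

```bash
python3 -m jog '[[0,0,8,0,10],[0,0,25,0,10],[0,0,50,0,10],[0,0,75,0,10],[0,15,95,0,10],[2,40,105,0,10],[4,75,110,2,10],[7,115,110,4,10],[10,155,110,6,10],[13,195,110,8,10]]' 60 && python3 -m jog '[[3,40,0,2,10],[6,80,0,2,10],[9,120,0,2,10],[11,160,0,2,10],[13,195,0,2,10],[14,222,0,2,10],[14,238,0,2,10],[14,244,0,2,10],[14,245,0,2,10],[14,245,0,2,10]]'
python3 - <<'E'
from h import *
snap('wrist','w3');snap('top','t3');snap('side','s3'); s=bot.read_state(); print(s['tool_pos'],s['width']*85.4,s['wrist_force'],s['q'])
E
```

```text
time: 4.0
tool_pos: [0.4645, 0.114, 0.2635]
tcp_rot: [-0.243, 2.098, -2.098]
wrist_force: [0.7, -0.4, -1.2]
width: 0.255
time: 5.25
tool_pos: [0.4785, 0.3569, 0.2623]
tcp_rot: [-0.278, 2.079, -2.08]
wrist_force: [-0.9, -0.6, -1.7]
width: 0.249
[0.47851945 0.35700917 0.26232904] 21.277395702598167 [-0.50853279 -0.11294141 -2.2662634 ] [ 5.99330614e-01  1.13927030e-01  1.76945837e+00 -1.32641778e-04
  1.25830360e+00  1.90502169e+00]
```

View pics/w3.png

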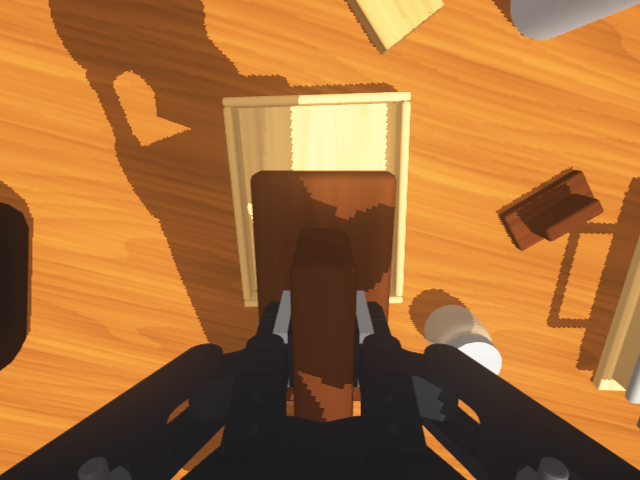

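View pics/s3.png

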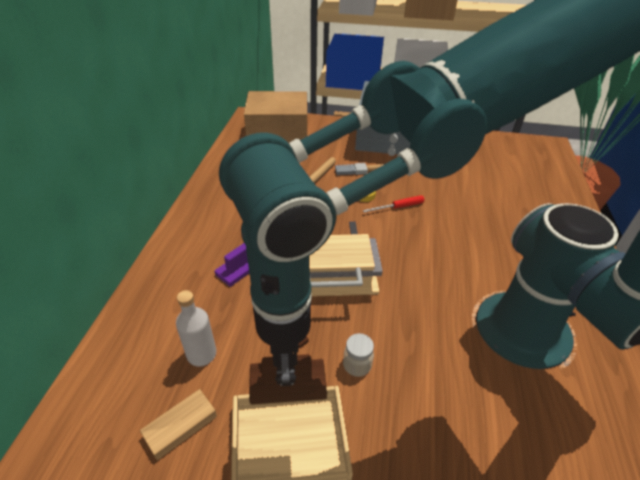

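```bash
python3 - <<'E'
from h import *
c=load('w3'); Q=np.array([ray(c,u,v,.04)[:2] for u,v in[(224,99),(411,95),(402,300),(247,304)]]); print(Q.round(4))
x=Q[0]-Q[1]; m=(Q[0]+Q[1])/2; n=np.array([-x[1],x[0]])/np.linalg.norm(x); print('ctr',m+n*.105, m-n*.105)
E
```

```text
[[0.5536 0.4691]
 [0.6005 0.3091]
 [0.4068 0.2508]
 [0.3591 0.4088]]
ctr [0.47626408 0.35960252] [0.67781073 0.41858511]
```

```bash
python3 -m jog '[[0,2,-25,1,10],[0,2,-60,2,10],[0,2,-100,2,10],[0,2,-135,2,10],[0,2,-165,2,10],[0,2,-185,2,10],[0,2,-195,2,10],[0,2,-200,2,10],[0,2,-201,2,10],[0,2,-201,2,10]]'
python3 - <<'E'
from h import *
snap('side','s4'); s=bot.read_state(); print(s['tool_pos'],s['width']*85.4,s['wrist_force'])
crop('s4',200,330,380,480,4.4,'s4c')
E
```

```text
time: 6.65
tool_pos: [0.4791, 0.3602, 0.0623]
tcp_rot: [-0.31, 2.06, -2.058]
wrist_force: [-0.3, 0.6, -2.6]
width: 0.254
[0.47904025 0.36016454 0.062268  ] 21.658466253831957 [ 0.0629337  -0.67822687 -1.77464474]
```

View pics/s4c.png

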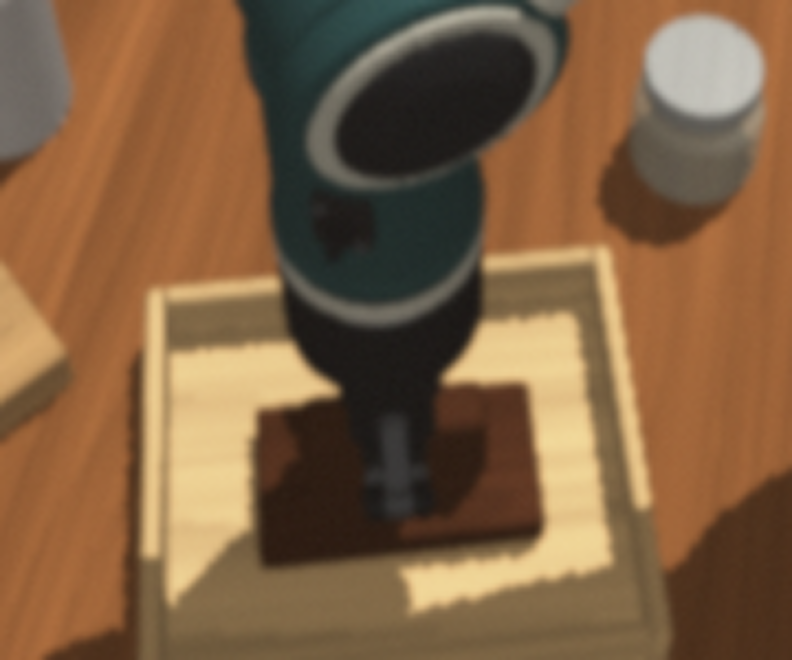

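The block is inside the tray, about 1 mm above the floor. Lower a little more, release, hold, then rise.

```bash
python3 -m jog '[[0,0,-1,0,10],[0,0,-1,0,10],[0,0,-1,0,45],[0,0,-1,0,45],[0,0,-1,0,45],[0,0,-1,0,45],[0,0,15,0,45],[0,0,50,0,45],[0,0,90,0,45],[0,0,130,0,45]]'
python3 - <<'E'
from h import *
snap('wrist','w5'); s=bot.read_state(); print(s['tool_pos'],s['tcp_rot'],s['width']*85.4,s['wrist_force'],s['time'])
E
```

```text
time: 7.95
tool_pos: [0.4785, 0.3598, 0.1937]
tcp_rot: [-0.311, 2.06, -2.059]
wrist_force: [0.9, -0.0, 0.1]
width: 0.527
[0.48141142 0.36180857 0.20055623] [-0.30136457  2.06030141 -2.05027443] 44.902135271958365 [0.95445009 0.74823181 3.19205254] 8.0
```

View pics/w5.png

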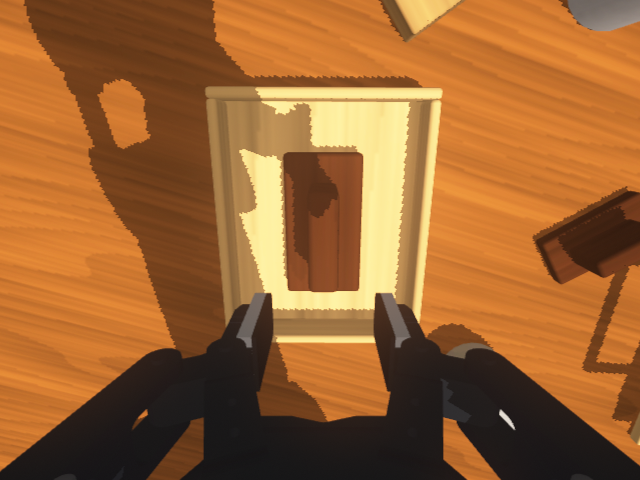

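The block stands flat in the middle of the tray (285–362, 152–291), released. Now to a hover over the bar.

```bash
python3 -m jog '[[-2,-20,10,0,45],[-5,-60,10,-1,40],[-9,-105,10,-2,35],[-14,-150,10,-3,32],[-18,-195,10,-4,32],[-23,-240,10,-4,32],[-27,-280,10,-4,32],[-30,-310,10,-4,32],[-32,-328,10,-4,32],[-32,-331,10,-4,32]]'
python3 -m jog '[[0,0,0,0,32],[0,0,0,0,32],[0,0,0,0,32],[0,0,0,0,32],[0,0,0,0,32],[0,0,0,0,32],[0,0,0,0,32],[0,0,0,0,32],[0,0,0,0,32],[0,0,0,0,32]]' | head -1
python3 - <<'E'
from h import *
from scipy.spatial.transform import Rotation as Ro
snap('wrist','w6');snap('top','t6'); s=bot.read_state();M=Ro.from_rotvec(s['tcp_rot']).as_matrix(); print(s['tool_pos'],np.degrees(np.arctan2(M[1,2],M[0,2])),s['width']*85.4,s['time'],s['wrist_force'])
E
```

```text
time: 9.25
tool_pos: [0.4453, 0.0273, 0.2009]
tcp_rot: [-0.242, 2.101, -2.101]
wrist_force: [0.6, 0.7, -0.6]
width: 0.38
time: 10.5
[0.44643003 0.02869319 0.20127684] -76.76275942363765 31.93303776621592 10.6 [-0.01839695  0.30486935 -0.38312401]
```

View pics/w6.png

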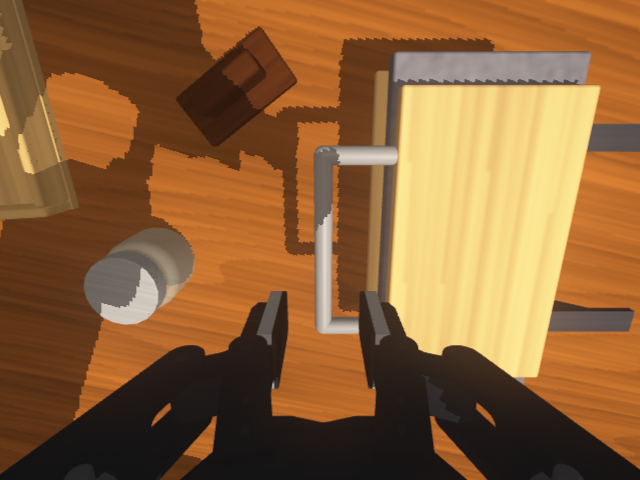

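View pics/t6.png

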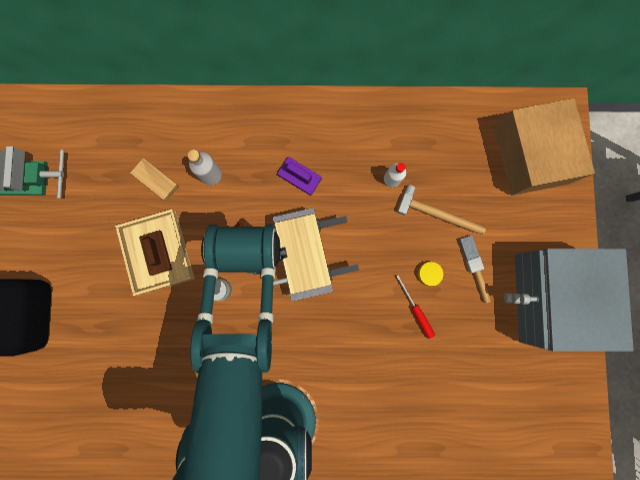

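```bash
python3 - <<'E'
from h import *
c=load('w6')
a=ray(c,323,155,.0925);b=ray(c,323.5,325,.0925);print(a,b,(a+b)/2,np.linalg.norm(a-b),np.degrees(np.arctan2(*(a-b)[1::-1])))
E
python3 -m jog '[[1,0,-15,0,28],[1,0,-35,0,28],[1,0,-55,0,28],[1,0,-75,0,28],[1,0,-90,0,28],[1,0,-99,0,28],[1,0,-102,0,28],[1,0,-102,0,20],[1,0,-102,0,20],[1,0,-102,0,20]]' 30
python3 - <<'E'
from h import *
snap('wrist','w7');snap('side','s7');s=bot.read_state();print(s['tool_pos'],s['width']*85.4,s['wrist_force'])
crop('s7',260,180,400,310,4.5,'s7c')
E
```

```text
[0.50581522 0.04291627 0.0925    ] [0.38910262 0.01515191 0.0925    ] [0.44745892 0.02903409 0.0925    ] 0.11996953491036841 13.381184466262974
time: 11.85
tool_pos: [0.4479, 0.0287, 0.0999]
tcp_rot: [-0.242, 2.098, -2.099]
wrist_force: [-0.5, 0.2, -0.1]
width: 0.236
[0.44771363 0.02869776 0.09969114] 19.99147985227535 [ 0.65554235 -0.62219911 -0.22088649]
```

View pics/w7.png

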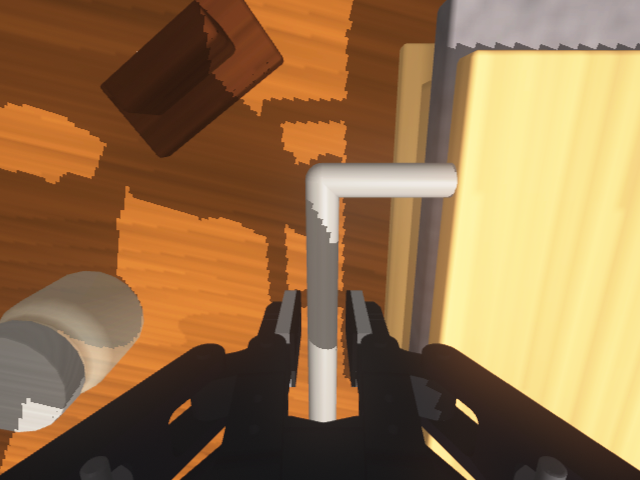

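View pics/s7c.png

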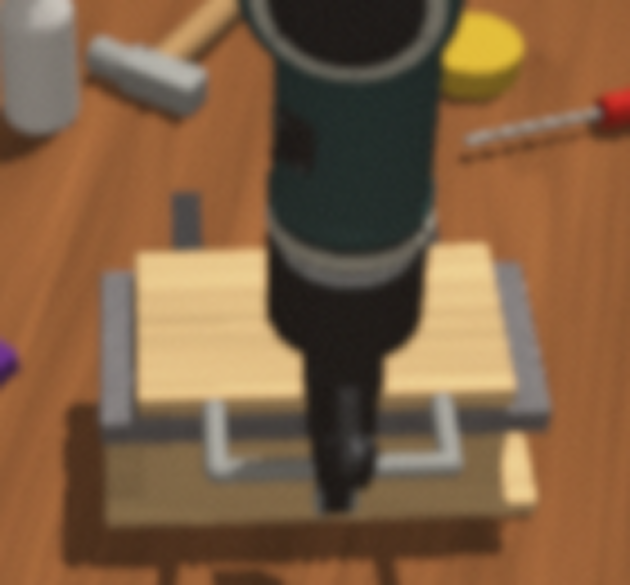

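```bash
python3 -m jog '[[0,0,0,0,10],[0,0,0,0,6],[0,0,0,0,4],[0,0,0,0,4],[0,0,0,0,4],[0,0,0,0,4],[0,0,0,0,4],[0,0,0,0,4],[0,0,0,0,4],[0,0,0,0,4]]' 30
python3 - <<'E'
from h import *
s=bot.read_state();print(s['tool_pos'],s['width']*85.4,s['wrist_force'])
th=np.radians(13.4)
def P(d):
    t=np.radians(d);D=160*np.cos(t)-7.5*np.sin(t);return np.array([-np.sin(th)*D,np.cos(th)*D,160*np.sin(t)+7.5*np.cos(t)])
for k in range(4):
    for i in range(1,11): print((P(45*k+4.5*i)-P(45*k)).round(0).astype(int).tolist(),end=' ')
    print()
E
```

```text
time: 13.2
tool_pos: [0.4475, 0.029, 0.0996]
tcp_rot: [-0.243, 2.099, -2.098]
wrist_force: [-1.9, 3.7, 5.7]
width: 0.126
[0.44753907 0.02899307 0.0995787 ] 10.778672844835192 [-1.85496458  3.70288877  5.72239503]
[0, -1, 13] [1, -3, 25] [1, -6, 37] [2, -10, 49] [3, -15, 61] [5, -20, 72] [6, -27, 82] [8, -34, 93] [10, -42, 102] [12, -51, 111] 
[2, -9, 8] [5, -19, 15] [7, -30, 22] [10, -41, 28] [12, -52, 32] [15, -64, 36] [18, -76, 39] [21, -88, 41] [24, -100, 42] [27, -112, 42] 
[3, -12, -1] [6, -24, -3] [9, -36, -6] [11, -48, -10] [14, -59, -15] [17, -70, -21] [19, -80, -27] [21, -90, -35] [24, -99, -43] [26, -108, -52] 
[2, -8, -10] [4, -15, -20] [5, -21, -31] [6, -27, -42] [7, -31, -54] [8, -35, -66] [9, -38, -78] [9, -40, -90] [10, -41, -103] [10, -40, -115]
```

```bash
python3 -m jog '[[0,-1,13,0,4],[1,-3,25,0,4],[1,-6,37,0,4],[2,-10,49,0,4],[3,-15,61,0,4],[5,-20,72,0,4],[6,-27,82,0,4],[8,-34,93,0,4],[10,-42,102,0,4],[12,-51,111,0,4]]' 30
python3 - <<'E'
from h import *
snap('side','s8');snap('wrist','w8');s=bot.read_state();print(s['tool_pos'],s['width']*85.4,s['wrist_force'],s['time'])
crop('s8',220,150,420,310,4,'s8c')
E
```

```text
time: 14.45
tool_pos: [0.459, -0.0196, 0.2124]
tcp_rot: [-0.243, 2.107, -2.092]
wrist_force: [-5.2, 14.6, 11.9]
width: 0.131
[ 0.45917417 -0.0203411   0.21318656] 10.654361557000463 [-6.27038426 13.43388314 12.26848677] 14.55
```

View pics/s8c.png

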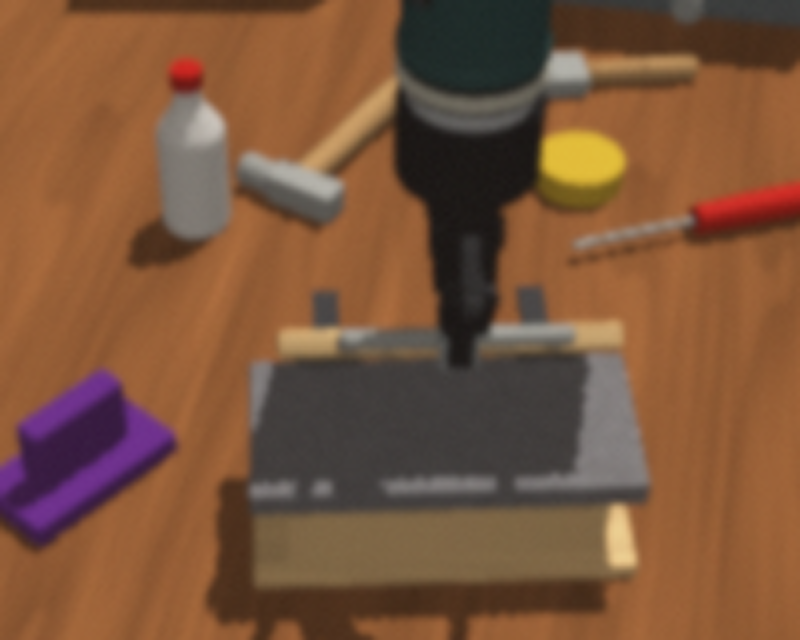

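View pics/w8.png

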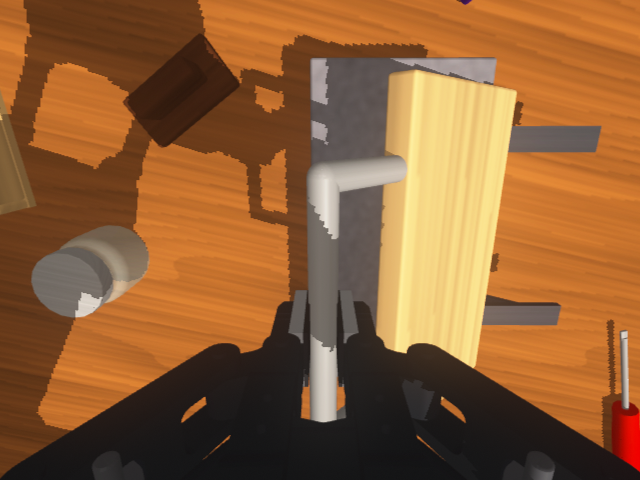

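The leaf is at about 45°, the bar is held, and there is roughly 19 N radially outward. The commanded arc is a few mm too tight, so I widen it.

```bash
python3 -m jog '[[2,-7,10,0,4],[5,-16,17,0,4],[7,-27,24,0,4],[10,-38,30,0,4],[12,-50,34,0,4],[15,-62,38,0,4],[18,-75,41,0,4],[21,-87,43,0,4],[24,-100,44,0,4],[27,-112,44,0,4]]' 30
python3 - <<'E'
from h import *
snap('wrist','w9');s=bot.read_state();print(s['tool_pos'],s['width']*85.4,s['wrist_force'],s['time'])
E
```

```text
time: 15.8
tool_pos: [0.4863, -0.1353, 0.2541]
tcp_rot: [-0.244, 2.099, -2.1]
wrist_force: [-1.4, 1.7, 3.8]
width: 0.126
[ 0.48661716 -0.13670697  0.2539549 ] 10.642204912519547 [-1.19551839 -2.37921245  4.04941271] 15.85
```

View pics/w9.png

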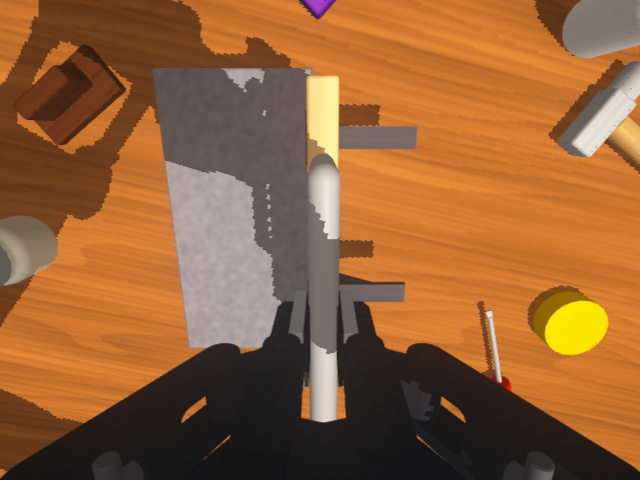

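Upright, with low forces. Continue over.

```bash
python3 -m jog '[[3,-12,-1,0,4],[6,-24,-3,0,4],[9,-36,-6,0,4],[11,-48,-10,0,4],[14,-59,-15,0,4],[17,-70,-21,0,4],[19,-80,-27,0,4],[21,-90,-35,0,4],[24,-99,-43,0,4],[26,-108,-52,0,4]]' 30
python3 - <<'E'
from h import *
snap('wrist','w10');s=bot.read_state();print(s['tool_pos'],s['width']*85.4,s['wrist_force'],s['time'])
E
```

```text
time: 17.1
tool_pos: [0.5121, -0.2428, 0.2013]
tcp_rot: [-0.245, 2.1, -2.099]
wrist_force: [-4.1, 2.0, 0.1]
width: 0.127
[ 0.51233269 -0.2438197   0.20028298] 10.479064112810113 [-2.54442117 -2.38417872 -0.45327945] 17.15
```

View pics/w10.png

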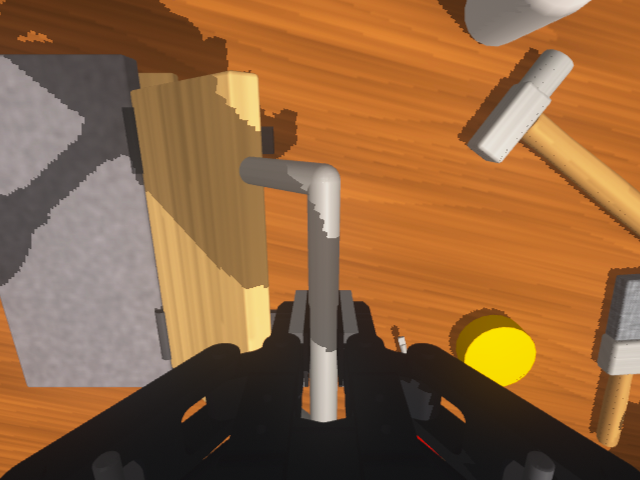

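```bash
python3 -m jog '[[2,-8,-10,0,4],[4,-15,-20,0,4],[5,-21,-31,0,4],[6,-27,-42,0,4],[7,-31,-54,0,4],[8,-35,-66,0,4],[9,-38,-78,0,4],[9,-39,-87,0,4],[9,-40,-94,0,4],[10,-41,-100,0,4]]' 30
python3 - <<'E'
from h import *
s=bot.read_state();print(s['tool_pos'],s['width']*85.4,s['wrist_force'],s['time'])
E
```

```text
time: 18.4
tool_pos: [0.5218, -0.2824, 0.1015]
tcp_rot: [-0.245, 2.102, -2.097]
wrist_force: [-5.4, 3.3, -0.3]
width: 0.125
[ 0.52178012 -0.2823528   0.10150712] 10.659128240529752 [-5.38338501  3.34860229 -0.25048427] 18.4
```

```bash
python3 -m jog '[[0,0,-3,0,4],[0,0,-6,0,4],[0,0,-9,0,4],[0,0,-11,0,4],[0,0,-13,0,4],[0,0,-14,0,4],[0,0,-15,0,4],[0,0,-16,0,4],[0,0,-17,0,4],[0,0,-17,0,4]]' 30
python3 - <<'E'
from h import *
snap('wrist','w11');snap('side','s11');s=bot.read_state();print(s['tool_pos'],s['width']*85.4,s['wrist_force'],s['time'])
crop('s11',240,120,400,290,3.5,'s11c')
E
```

```text
time: 19.65
tool_pos: [0.522, -0.2824, 0.0892]
tcp_rot: [-0.245, 2.101, -2.098]
wrist_force: [-13.7, 9.0, 24.3]
width: 0.128
[ 0.52199318 -0.28235973  0.08921285] 10.723723723873508 [-13.72916632  10.37662039  25.14487505] 19.75
```

View pics/w11.png

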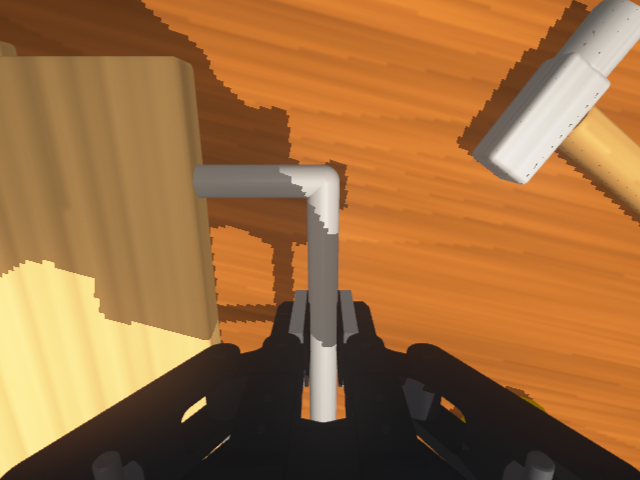

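View pics/s11c.png

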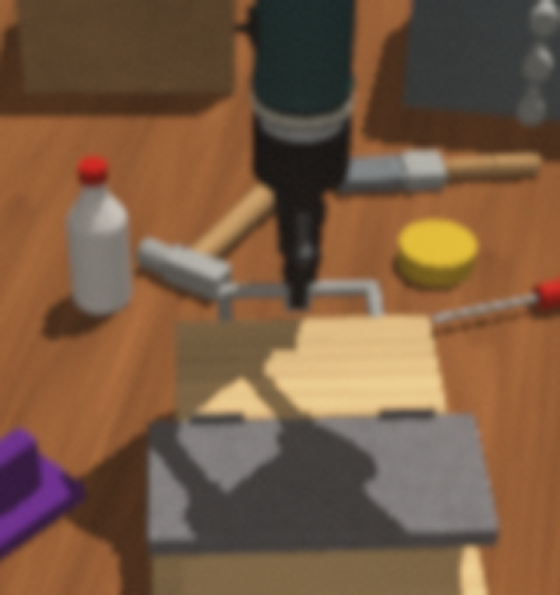

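25 N upward shows that the leaf rests on the stops. Relieve the press slightly, open, and hold before rising.

```bash
python3 -m jog '[[0,0,1,0,4],[0,0,2,0,4],[0,0,2,0,10],[0,0,2,0,20],[0,0,2,0,28],[0,0,2,0,30],[0,0,2,0,30],[0,0,2,0,30],[0,0,2,0,30],[0,0,2,0,30]]' 30
python3 - <<'E'
from h import *
snap('wrist','w12');s=bot.read_state();print(s['tool_pos'],s['width']*85.4,s['wrist_force'],s['time'])
E
```

```text
time: 21.0
tool_pos: [0.5224, -0.2833, 0.0872]
tcp_rot: [-0.244, 2.099, -2.099]
wrist_force: [0.2, 0.1, 0.2]
width: 0.35
[ 0.522435   -0.28332255  0.08727544] 30.136233790123505 [-0.0412385  -0.13960395 -0.36206364] 21.05
```

View pics/w12.png

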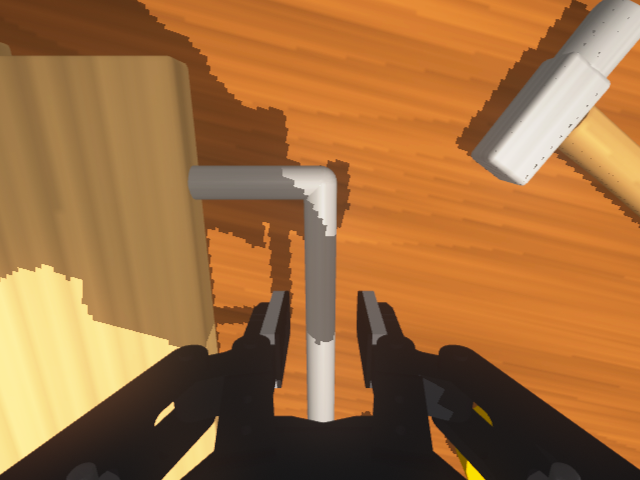

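Free of the bar with zero force. Rise straight up and check.

```bash
python3 -m jog '[[0,0,10,0,30],[0,0,25,0,30],[0,0,45,0,30],[0,0,70,0,30],[0,0,100,0,30],[0,0,130,0,30],[0,0,150,0,30],[0,0,160,0,30],[0,0,160,0,30],[0,0,160,0,30]]' 30
python3 - <<'E'
from h import *
snap('top','t13');snap('side','s13');snap('wrist','w13');s=bot.read_state();print(s['tool_pos'],s['wrist_force'],s['time'])
c=load('s13'); H=np.array([.4835,-.1265]); th=np.radians(13.4); y=np.array([-np.sin(th),np.cos(th)]); x=np.array([np.cos(th),np.sin(th)])
for a in(-.057,.057):
  for z in(.0775,.09): print(z,(proj(c,[*(H-.16*y+a*x),z])-[240,120])*4)
crop('s13',240,120,400,270,4,'s13c')
E
```

```text
time: 22.3
tool_pos: [0.5217, -0.2829, 0.2459]
tcp_rot: [-0.246, 2.101, -2.098]
wrist_force: [0.4, -0.4, 0.6]
width: 0.353
[ 0.52180871 -0.28295599  0.24580207] [-0.40954321 -0.13680381 -0.00653342] 22.45
0.0775 [417.53942448 328.06142937]
0.09 [418.52222613 314.10075979]
0.0775 [257.39113029 331.96994422]
0.09 [257.28872844 317.99256173]
```

View pics/s13c.png

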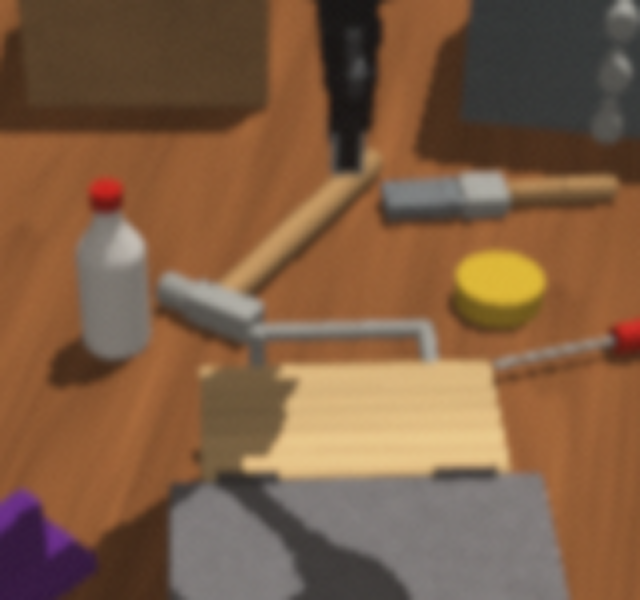

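View pics/t13.png

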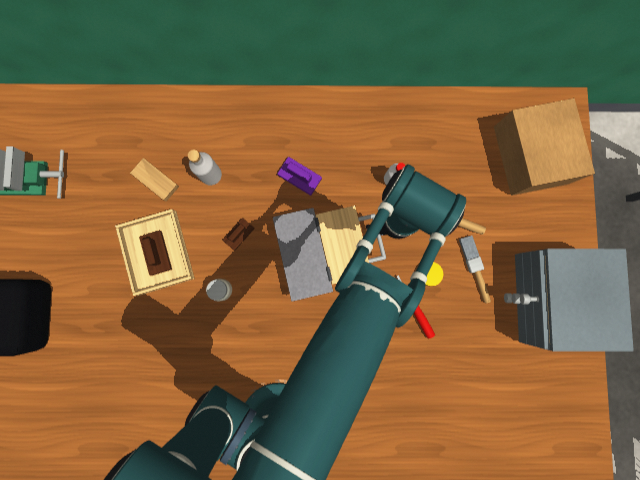

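View pics/w13.png

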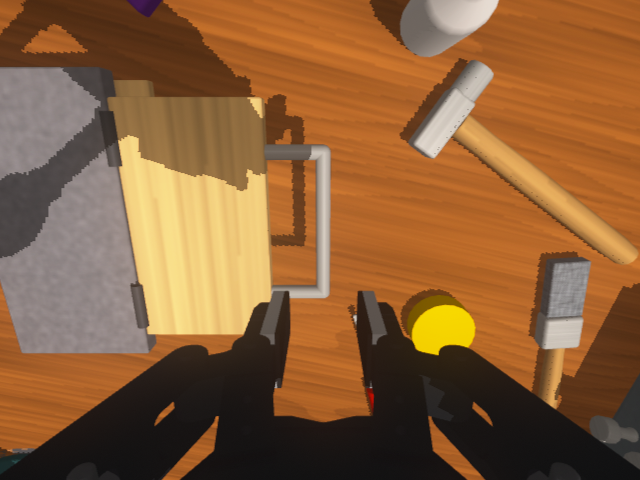

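The leaf lies flush with the grey top. In the side crop the bar runs from (255,330) to (428,325), where z = 77.5 mm predicts about 328–332. The block is in the tray at top-view pixel (153,253), and the bystanders are where they were, so I hand in.

```bash
python3 - <<'E'
from h import *
print(bot.finish_job())
E
```

```text
the job is handed in; nothing more can be done
None
```

The sanding block is standing released in the tray, and the leaf has been swung over and lies on its bracket arms. I handed the job in at about 22.5 s; the interface gives no verdict, so that is from my own checks.

- **Block:** I gripped the large dark-brown block on the leaf by its rib and set it down near the middle of the tray. The last top view shows it there, upright.
- **Leaf:** I gripped the bar and took the leaf round the hinge at about 0.6 rad/s, slower over the last few degrees. I let go with the wrist force near zero. The side view shows the bar at its predicted unfolded height of 77.5 mm, and the wrist view shows the leaf level with the grey top.
- **Bystanders:** None looks moved in the last pictures. The arm partly hides the glue bottle, the hammer, the tape measure and the screwdriver in the final top view, but the final side and wrist views show them where they were.
- **Disagreements:**
  - At about 45° my arc was a few mm too tight and gave roughly 19 N of radial force. I widened it, and the force then dropped to a few newtons.
  - Seating the leaf ended with about 25–30 N of press on the bar, because the bar had slipped about 4 mm in the pads. I eased this off before opening the fingers.
  - The rib's position measured about 7 mm differently in the top and wrist cameras. I used the average, and the grasp held.

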